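Set the spray-bench air valve two turns open

TASK

Press the filter housing's hinged cover down until its catch holds it shut. Then turn the air valve's handwheel clockwise by its crank handle until it is fully closed against its stop, and back it off exactly two full turns. Finish while still gripping the crank handle between the fingers at that setting, and leave the jar, the cup and the vase where they stand.

Things in the scene. Friction and masses are not known exactly. Their poses are not given: they have to be found in the camera images.
- housing: Grey open-topped filter housing fixed to the table, 100 (x) x 120 (y) x 60 mm high, with a brass port 30 mm long standing out of each y side. Origin: centre of its underside; x points from the cover's free edge towards its hinge, z up. It may stand left or right of the middle.
- cover (a joint): Angle (rad) of the grey cover, 106 x 124 x 6 mm, hinged on the housing's +x top edge: 0 is shut, grows as it opens upward, at most 0.8. Starts open; a weak spring lifts it, so it stays shut only when pressed right home. From about 0.12 a hidden spring catch resists (6 to 8 N at the pad), snaps in near 0.05 and holds it at 0.
- cover_hinge (a point): Point on the cover's hinge line, 60.5 mm above the table, 50 mm along +x from the housing's axis. Orientation is that of the cover: its x points from free edge to hinge.
- cover_pad (a point): Centre of the top of the dark rubber press pad (16 x 50 mm) near the cover's free edge, 85 mm from the hinge line and 10 mm above the cover's underside. When the cover is shut this point is 70.5 mm above the table and on the housing's -x side. Orientation as the cover.
- valve: Brass globe valve with an upright stem on a 90 x 90 x 8 mm steel plate fixed to the table. Origin: centre of the plate's underside, under the stem. Its outlet pipe (22 mm thick, with a steel nut at its end) points along this body's +x, 120 mm from the stem, 37 mm above the table.
- valve_axis (a point): Point on the vertical stem axis at the height of the middle of the crank handle, 134 mm above the table. Orientation as the valve body.
- wheel (a joint): Opening of the dark steel handwheel (rad): 0 is closed at a solid stop; grows anticlockwise seen from above, to 25.1. Starts 0.4 to 1.1 turns open. Rim radius 50 mm, rim top 106 mm above the table. Stays where left (friction about 2.5 N at the handle). At joint q the crank handle stands at angle q anticlockwise from the valve's +x, so over the outlet pipe at 0 and at every full turn.
- handle: Black upright crank handle on the wheel's rim, 50 mm from the stem axis, 22 mm in diameter and 50 mm tall (109 to 159 mm above the table). It spins freely about its own upright axis, so a gripper holding it from above can go round in a circle without turning. Origin: its middle, 134 mm above the table.
- jar: Glass jar with black cap, 60 mm in diameter, 85 mm tall, loose; origin at the centre of its underside. To be left alone.
- cup: Terracotta cup, 66 mm in diameter, 75 mm tall, loose; origin at the centre of its underside. To be left alone.
- vase: Small blue ceramic vase, 60 mm in diameter, 90 mm tall, loose; origin at the centre of its underside. To be left alone.
Things that resemble listed ones, but are neither listed nor needed, are in the scene too. There is more than one size of the housing; the job needs the smallest.

How it is judged:
By the outcome, as a careful person would: the job done as asked, in the order asked, and still so for the second after the job is handed in, while the arm keeps its last pose, push and grip.
It also fails if it takes over 67 s, if anything falls off the work surface, if the arm or the gripper's body presses on something with over 40 N, if the wrist force passes 120 N, or if a joint passes its speed limit or range.

ROBOT

A 6-joint arm with a two-finger parallel gripper is mounted at the origin on the work surface. World frame = base frame: x ahead of the robot, y to its left, z up, the work surface at z = 0. Lengths are in m, angles in rad, forces in N, time in s.
With the tool pointing down it reaches from about 0.3 to 0.875 m from the base axis. Payload 6.4 kg.
Tool frame: the origin (TCP) lies midway between the tips of the shut fingers; the grasp point (between the pads) lies 19 mm behind it (ctrl.pinch_z is the distance from the TCP to the grasp point, in m); z points along the fingers, y is the line along which they close (so a half turn about z gives the same grasp; the last joint's range is limited). The gripper opens to 85 mm and grips with 20 to 120 N. Pads are 22 mm wide; open, the fingers measure 114 mm over their backs; the gripper's body (76 mm by 85 mm) begins 54 mm behind the grasp point. The pads swing forward as they close: fully open they stand 13 mm farther back than shut.
Start: joints at [-1.425, 0.181, 1.607, -0, 1.354, -0.206], TCP at [0.198, -0.54, 0.231] pointing down, gripper open.
Joint ranges: [-2.99, 2.99], [-0.89, 2.07], [0.3, 2.58], [-1.14, 4.28], [0, 2.63], [-3.12, 3.12]. Speed limits (rad/s): [2.57, 2.57, 3.01, 3.14, 3.14, 3.14].

INTERFACE

Orientations are given as a unit quaternion [w, x, y, z].
In Python, from bench import ctrl gives the robot as it stands.
- The arm moves only by the tool apply_moves, never from a script. Its argument "moves" is a list of rows, each an object with "jaw": the opening, from 0 (shut) to 1 (fully open); "offset": the shift along the tool's x, y, z in mm, a list of three; "rot": the turn, a rotation vector about the tool's x, y, z in degrees, a list of three. In form: [{"jaw": jaw, "offset": [dx, dy, dz], "rot": [ax, ay, az]}, ...]. A call has exactly 5 rows; each row shifts and turns the commanded pose from where the row before left it, along the tool's axes as they then stand; what a row does not reach is not made up. A row lasts 1/8 s, in which the tool goes at most 62.5 mm and 10.7 degrees, less where a joint would pass 70% of its speed; a pose out of reach is approached as far as the arm can. A call is refused whole if a number of a shift passes 62.5 or a number of a turn 10.7, either way. A call with a gripper value outside its range is refused whole. The fingers move at their own pace and stop on an object; the grip force is fixed at half the most. Time passes only in rows, so rows that do not move let the fingers close, or fill a call up. It gives the time, the measured TCP pose, the force, the opening and the grip force at its end, in the units of the state.
- ctrl.get_obs(): the state, without advancing time (a new reading comes with each control period).
- ctrl.camera(name): name is "scene" or "top" or "wrist"; returns (picture, depth): 400x640x3 uint8, red, green, blue; 400x640 float32, m along the optical axis (not along the pixel's ray), 0 where there is no reading.
- ctrl.camera_params(name): a dict with "K" (3x3 intrinsics, pixels), "cam_to_world" (4x4, takes a point from camera to world coordinates); the wrist camera has in their place "mount" (4x4, takes a point from camera to tool coordinates, whose origin is the TCP and whose axes are the flange's). Camera axes: x right, y down, z forward; pixel columns grow to the right and rows downward; lengths in m; the calibration is good to about 2 mm. A picture is of the moment at which its call begins: read the wrist's pose just before it. camera_params takes no time and is no camera call.
- ctrl.hand_in(): hands the job in; it is judged then, once.
Trained networks look in the newest picture that a camera, given by its name, has taken for a name from the list of things; names that differ only in an ending like _2 or _b are one class to them, and where a whole thing is asked for, a point or a joint stands for the part that bears it (a point fixed in the world has none). Each returns a list of dicts, best first, with "score" (0 to 1); they miss things now and then, are a little off and sometimes report something else, mostly with a low value. They report only what shows in the picture. A call takes as long as a camera call. They do not tell look-alikes from the thing itself.
- ctrl.outline_of(camera, target): "region" (400x640 bool, what is visible of it) and "position" ([column, row] in pixels, amid what is visible of it).
The state is a dict: "time_s": time; "q": joint angles; "dq": joint speeds; "joint_efforts": joint torques, N m; "eef_pos": TCP position; "eef_rot": TCP orientation; "wrist_force": force on the tool from outside, world axes, zero at the start; "torque": the same for the moment, N m; "opening": opening from 0.0 (shut) to 1.0 (fully open); "grasp_force": force on a finger pad.
Only numpy, scipy, OpenCV 4.12 (cv2) and the standard library are available. Lean on these libraries where they do the work, as an engineer would, in place of code of your own. Each camera call takes 0.05 s, during which the arm holds its last target. There are 200 camera calls.

## Working session

There is one attempt and no reset: what is moved stays moved. The work goes in short steps, Python scripts to look and compute and a tool call to move; the robot and the scene stay as the last step left them, time stands still between calls to the robot, and variables do not carry over. Pictures are saved under pics/ and viewed, at most 10 in all, crops included, and the job is handed in when it is done.

Besides the shell and the picture viewer there is one more tool, called after ">>>" by a JSON object that holds its "api" and its "payload". apply_moves: Moves the arm, as the interface text tells. Its arguments: {"type":"object","properties":{"moves":{"type":"array"}},"required":["moves"]}

```bash
mkdir -p pics; ls; cat > h.py <<'E'
import numpy as np, cv2
from bench import ctrl
def pts(cam,depth,mask):
    P=ctrl.camera_params(cam);K=np.array(P['K']);
    if 'cam_to_world' in P: T=np.array(P['cam_to_world'])
    v,u=np.nonzero(mask&(depth>0));z=depth[v,u]
    p=np.stack([(u-K[0,2])/K[0,0]*z,(v-K[1,2])/K[1,1]*z,z,np.ones_like(z)])
    return (T@p)[:3].T
E
python3 - <<'E'
from h import *
ims=[]
for c in ['scene','top']:
    im,d=ctrl.camera(c)
    cv2.imwrite(f'pics/{c}0.png',im[:,:,::-1])
    np.save(f'{c}d.npy',d); 
    for t in ['housing','cover','valve','wheel','handle','jar','cup','vase']:
        for o in ctrl.outline_of(c,t)[:4]:
            p=pts(c,d,o['region'])
            if len(p): print(c,t,round(o['score'],2),np.round(o['position']),np.round(np.median(p,0),3),np.round(np.percentile(p,3,axis=0),3),np.round(np.percentile(p,97,axis=0),3))
print(ctrl.get_obs())
E
```

```text
pics
scene housing 0.89 [210. 185.] [ 0.571 -0.427  0.092] [ 0.464 -0.534  0.009] [ 0.644 -0.345  0.098]
scene housing 0.87 [312. 153.] [ 0.32  -0.283  0.091] [ 0.203 -0.394  0.004] [ 0.373 -0.198  0.098]
scene housing 0.79 [286. 236.] [ 0.601 -0.163  0.086] [ 0.544 -0.231  0.01 ] [ 0.646 -0.105  0.136]
scene cover 0.87 [283. 225.] [ 0.592 -0.169  0.103] [ 0.546 -0.226  0.069] [ 0.638 -0.113  0.137]
scene cover 0.83 [206. 172.] [ 0.546 -0.448  0.094] [ 0.461 -0.536  0.09 ] [ 0.63  -0.362  0.099]
scene cover 0.6 [313. 138.] [ 0.283 -0.298  0.094] [ 0.202 -0.385  0.091] [ 0.359 -0.214  0.1  ]
scene cover 0.16 [461. 263.] [0.481 0.221 0.106] [0.365 0.164 0.002] [0.539 0.26  0.16 ]
scene valve 0.87 [453. 283.] [0.502 0.214 0.051] [0.44  0.166 0.004] [0.599 0.257 0.153]
scene wheel 0.9 [458. 262.] [0.479 0.22  0.105] [0.371 0.161 0.001] [0.538 0.261 0.16 ]
scene wheel 0.15 [370. 229.] [ 0.459 -0.014  0.06 ] [ 0.424 -0.045  0.005] [0.472 0.008 0.088]
scene handle 0.77 [483. 245.] [0.452 0.238 0.143] [0.442 0.227 0.116] [0.457 0.247 0.162]
scene jar 0.69 [372. 228.] [ 0.46  -0.015  0.062] [
[... 1539 characters left out ...]
'q': array([-1.42527968e+00,  1.80760318e-01,  1.60697027e+00, -1.30902718e-05,
        1.35381508e+00, -2.06281487e-01]), 'dq': array([ 1.31409858e-06, -1.16835131e-03, -7.54225509e-04,  1.15654630e-04,
        4.51631543e-05, -5.20628339e-04]), 'joint_efforts': array([ 1.43060806e-03, -4.44831526e+01, -3.51685131e+01, -8.18519516e-05,
        8.89838884e-04,  3.08680100e-06]), 'eef_pos': array([ 0.19816362, -0.53980252,  0.23132518]), 'eef_rot': array([ 2.32838939e-05,  9.84569359e-01,  1.74994789e-01, -7.10228725e-06]), 'wrist_force': array([-0.82011836, -0.66565027, -0.25978149]), 'torque': array([ 0.0279381 , -0.01229528,  0.09199852]), 'grasp_force': 0.0, 'opening': 0.9995116436718947}
```

View pics/scene0.png

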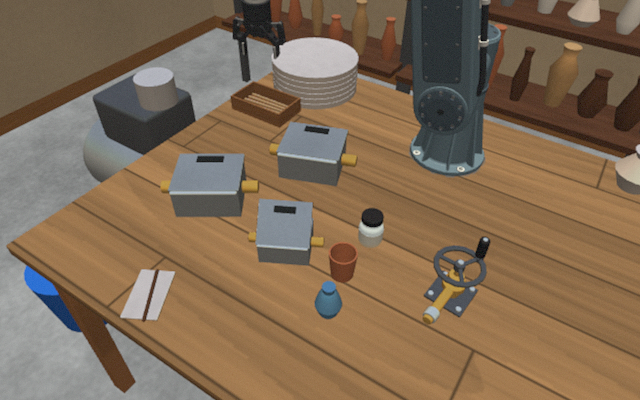

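View pics/top0.png

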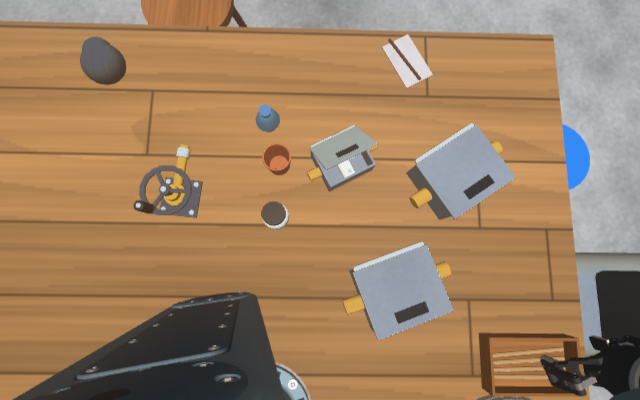

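The smallest housing is the open one: scene (285,235), top (341,156). The valve has its handle at scene (483,245) and its outlet nut at scene (430,315). The jar, cup and vase stand between them.

```bash
python3 - <<'E'
from h import *
from scipy.optimize import least_squares
for c in ['scene','top']:
    im,d=ctrl.camera(c)
    o=ctrl.outline_of(c,'cover'); o=min(o,key=lambda o:abs(o['position'][0]-(284 if c=='scene' else 341)))
    p=pts(c,d,o['region']); dark=(im.sum(2)<150)
    m=p.mean(0); 
    # plane
    A=np.c_[p[:,:2],np.ones(len(p))];k=np.linalg.lstsq(A,p[:,2],rcond=None)[0]
    r=abs(A@k-p[:,2])<.004;k=np.linalg.lstsq(A[r],p[r,2],rcond=None)[0]
    print(c,'cover up-dir yaw of hinge (x):',np.degrees(np.arctan2(-k[1],-k[0])),'angle',np.arctan(np.hypot(k[0],k[1])),'k',k,'inl',r.mean())
    rect=cv2.minAreaRect(p[r,:2].astype(np.float32));print(rect, cv2.boxPoints(rect).round(3).tolist())
    pp=pts(c,d,o['region']&dark);print('pad',len(pp),np.median(pp,0),np.ptp(pp,axis=0))
    w=pts(c,d,np.ones(d.shape,bool)&True);col=im.reshape(-1,3)[(d>0).ravel()]
    s=(abs(w[:,0]-.49)<.15)&(abs(w[:,1]-.21)<.13)
    w=w[s];col=col[s]
    t=w[(abs(w[:,2]-.103)<.006)]
    f=least_squares(lambda x:np.hypot(t[:,0]-x[0],t[:,1]-x[1])-.046,[.485,.215],loss='soft_l1',f_scale=.004).x
    print('wheel c',f,len(t))
    hd=w[(w[:,2]>.135)&(w[:,2]<.17)];print('handle',np.median(hd,0),hd.min(0),hd.max(0))
    q=w[(w[:,2]>.02)&(w[:,2]<.055)&(np.hypot(w[:,0]-f[0],w[:,1]-f[1])>.06)]
    e=q[:,:2]-f;print('pipe yaw',np.degrees(np.arctan2(np.median(e[:,1]),np.median(e[:,0]))),len(q),np.median(q,0),'far',np.hypot(*e.T).max())
    pl=w[(w[:,2]>.004)&(w[:,2]<.012)];print('plate',cv2.minAreaRect(pl[:,:2].astype(np.float32)))
E
```

```text
scene cover up-dir yaw of hinge (x): 27.790649091723967 angle 0.7779337765909116 k [-0.87154784 -0.45933328  0.54181311] inl 0.8054635761589404
((0.5927806496620178, -0.17009304463863373), (0.07597848773002625, 0.12370122224092484), 27.45372772216797) [[0.531000018119812, -0.13300000131130219], [0.5879999995231628, -0.24199999868869781], [0.6549999713897705, -0.2070000022649765], [0.5979999899864197, -0.09799999743700027]]
pad 115 [ 0.5774283  -0.1794995   0.12710394] [0.03018118 0.0439557  0.01177979]
wheel c [0.48973134 0.21137282] 950
handle [0.45087491 0.23828764 0.1561067 ] [0.4327944  0.22674755 0.13580777] [0.45740278 0.24834414 0.16337869]
pipe yaw -4.449326124574507 334 [0.58822474 0.20370887 0.04719595] far 0.11847173097581029
plate ((0.4900367856025696, 0.21002623438835144), (0.29926061630249023, 0.25909870862960815), 0.002548746531829238)
top cover up-dir yaw of hinge (x): 27.851502920195266 angle 0.7679543743522067 k [-0.85384096 -0.45116061  0.53553249] inl 0.9013513513513514
((0.5939502716064453, -0.17052000761032104), (0.07754622399806976, 0.12420254945755005), 28.556640625) [[0.5299999713897705, -0.13500000536441803], [0.5899999737739563, -0.24400000274181366], [0.6579999923706055, -0.2070000022649765], [0.5979999899864197, -0.09700000286102295]]
  return _methods._mean(a, axis=axis, dtype=dtype,
  ret = um.true_divide(
Traceback (most recent call last):
ValueError: zero-size array to reduction operation maximum which has no identity
```

>>> {"api": "apply_moves", "payload": {"moves": [{"jaw": 0,"offset": [0,0,0],"rot": [0,0,-7.8]},{"jaw": 0,"offset": [45,-12,0],"rot": [0,0,0]},{"jaw": 0,"offset": [50,-14,0],"rot": [0,0,0]},{"jaw": 0,"offset": [50,-14,0],"rot": [0,0,0]},{"jaw": 0,"offset": [50,-14,0],"rot": [0,0,0]}]}}

```text
time_s: 1.72
eef_pos: [0.3461, -0.3996, 0.2315]
eef_rot: [0.0, 0.97, 0.241, 0.0]
wrist_force: [0.0, -0.1, 0.6]
opening: -0.002
grasp_force: 0.0
```

>>> {"api": "apply_moves", "payload": {"moves": [{"jaw": 0,"offset": [50,-14,0],"rot": [0,0,0]},{"jaw": 0,"offset": [50,-14,0],"rot": [0,0,0]},{"jaw": 0,"offset": [50,-14,0],"rot": [0,0,0]},{"jaw": 0,"offset": [50,-14,0],"rot": [0,0,0]},{"jaw": 0,"offset": [50,-14,0],"rot": [0,0,0]}]}}

```text
time_s: 2.35
eef_pos: [0.5343, -0.2204, 0.2315]
eef_rot: [0.0, 0.97, 0.242, 0.0]
wrist_force: [0.1, -0.9, -0.5]
opening: -0.001
grasp_force: 0.0
```

```bash
cat >> h.py <<'E'
def rel(x,y,z,yaw=None):
    "offset (mm, tool axes) from the current TCP to a world point"
    from scipy.spatial.transform import Rotation as R
    o=ctrl.get_obs();q=o['eef_rot'];r=R.from_quat([q[1],q[2],q[3],q[0]])
    X=r.apply([1,0,0]);print('t',o['time_s'],'pos',o['eef_pos'].round(4),'yaw',np.degrees(np.arctan2(X[1],X[0])).round(1),'F',o['wrist_force'].round(1),'->',(r.inv().apply(np.array([x,y,z])-o['eef_pos'])*1000).round(1))
E
python3 - <<'E'
from h import *
rel(.577,-.180,.138)
E
```

```text
t 2.35 pos [ 0.5343 -0.2204  0.2315] yaw 28.0 F [ 0.1 -0.9 -0.5] -> [ 56.6 -15.7  93.5]
```

>>> {"api": "apply_moves", "payload": {"moves": [{"jaw": 0,"offset": [0,0,0],"rot": [0,0,0]},{"jaw": 0,"offset": [0,0,20],"rot": [0,0,0]},{"jaw": 0,"offset": [0,0,20],"rot": [0,0,0]},{"jaw": 0,"offset": [0,0,0],"rot": [0,0,0]},{"jaw": 0,"offset": [0,0,0],"rot": [0,0,0]}]}}

```text
time_s: 2.98
eef_pos: [0.5331, -0.2224, 0.1921]
eef_rot: [0.0, 0.97, 0.241, 0.0]
wrist_force: [0.3, -0.1, 0.2]
opening: -0.002
grasp_force: 0.0
```

```bash
python3 - <<'E'
from h import *
rel(.577,-.180,.138)
E
```

```text
t 2.975 pos [ 0.5331 -0.2224  0.1921] yaw 27.9 F [ 0.3 -0.1  0.2] -> [ 58.6 -17.   54.1]
```

>>> {"api": "apply_moves", "payload": {"moves": [{"jaw": 0,"offset": [30,-9,10],"rot": [0,0,0]},{"jaw": 0,"offset": [29,-8,10],"rot": [0,0,0]},{"jaw": 0,"offset": [0,0,17],"rot": [0,0,0]},{"jaw": 0,"offset": [0,0,16],"rot": [0,0,0]},{"jaw": 0,"offset": [0,0,0],"rot": [0,0,0]}]}}

```text
time_s: 3.6
eef_pos: [0.5756, -0.1791, 0.1365]
eef_rot: [-0.001, 0.97, 0.241, -0.001]
wrist_force: [-0.5, -0.2, -0.5]
opening: -0.006
grasp_force: 0.0
```

>>> {"api": "apply_moves", "payload": {"moves": [{"jaw": 0,"offset": [-10,0,13],"rot": [0,0,0]},{"jaw": 0,"offset": [-8,0,12.5],"rot": [0,0,0]},{"jaw": 0,"offset": [-6,0,13],"rot": [0,0,0]},{"jaw": 0,"offset": [-4,0,13],"rot": [0,0,0]},{"jaw": 0,"offset": [0,0,0],"rot": [0,0,0]}]}}

```text
time_s: 4.22
eef_pos: [0.5513, -0.1915, 0.085]
eef_rot: [-0.001, 0.97, 0.241, -0.001]
wrist_force: [-0.1, 0.4, -0.1]
opening: 0.003
grasp_force: 0.1
```

```bash
python3 - <<'E'
from h import *
rel(.550,-.194,.0705)
im,d=ctrl.camera('scene');cv2.imwrite('pics/s1.png',cv2.resize(im[180:330,200:520],(800,375))[:,:,::-1])
im,d=ctrl.camera('top');t=pts('top',d,np.ones(d.shape,bool))
E
```

```text
t 4.225 pos [ 0.5513 -0.1915  0.085 ] yaw 27.9 F [-0.1  0.4 -0.1] -> [-2.3  1.6 14.5]
```

View pics/s1.png

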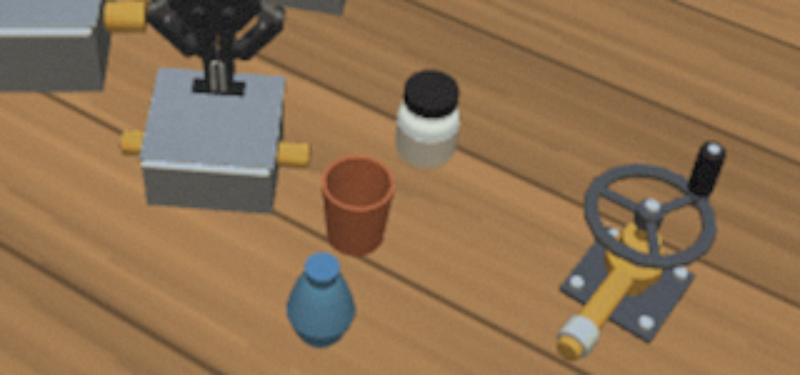

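The fingers sit centred on the pad, around (218,85) in the crop, and the cover is nearly shut. Next I press it home.

>>> {"api": "apply_moves", "payload": {"moves": [{"jaw": 0,"offset": [-2,0,5],"rot": [0,0,0]},{"jaw": 0,"offset": [0,0,5],"rot": [0,0,0]},{"jaw": 0,"offset": [0,0,4],"rot": [0,0,0]},{"jaw": 0,"offset": [0,0,1],"rot": [0,0,0]},{"jaw": 0,"offset": [0,0,0],"rot": [0,0,0]}]}}

```text
time_s: 4.95
eef_pos: [0.5506, -0.1928, 0.0714]
eef_rot: [-0.0, 0.97, 0.242, -0.0]
wrist_force: [0.9, 1.0, 0.3]
opening: 0.001
grasp_force: 0.0
```

>>> {"api": "apply_moves", "payload": {"moves": [{"jaw": 0,"offset": [0,0,1],"rot": [0,0,0]},{"jaw": 0,"offset": [0,0,1],"rot": [0,0,0]},{"jaw": 0,"offset": [0,0,1],"rot": [0,0,0]},{"jaw": 0,"offset": [0,0,0],"rot": [0,0,0]},{"jaw": 0,"offset": [0,0,0],"rot": [0,0,0]}]}}

```text
time_s: 5.58
eef_pos: [0.5509, -0.1931, 0.0698]
eef_rot: [0.0, 0.97, 0.242, 0.0]
wrist_force: [-4.2, 1.7, 7.0]
opening: 0.002
grasp_force: 3.8
```

>>> {"api": "apply_moves", "payload": {"moves": [{"jaw": 0,"offset": [0,0,1.5],"rot": [0,0,0]},{"jaw": 0,"offset": [0,0,0],"rot": [0,0,0]},{"jaw": 0,"offset": [0,0,-40],"rot": [0,0,0]},{"jaw": 0,"offset": [0,0,-50],"rot": [0,0,0]},{"jaw": 0,"offset": [0,0,-50],"rot": [0,0,0]}]}}

```text
time_s: 6.2
eef_pos: [0.5505, -0.1929, 0.2086]
eef_rot: [-0.0, 0.97, 0.242, -0.0]
wrist_force: [0.4, -0.2, 0.1]
opening: 0.001
grasp_force: 0.0
```

```bash
python3 - <<'E'
from h import *
from scipy.optimize import least_squares
for c in ['scene','top']:
    im,d=ctrl.camera(c);w=pts(c,d,np.ones(d.shape,bool));col=im.reshape(-1,3)[(d>0).ravel()].astype(int)
    s=(abs(w[:,0]-.5475)<.06)&(abs(w[:,1]+.18)<.06)&(w[:,2]>.055)&(w[:,2]<.15)
    p=w[s];print(c,'cover heights',np.percentile(p[:,2],[3,50,90,97]).round(4))
    s=(abs(w[:,0]-.51)<.11)&(abs(w[:,1]-.21)<.09);w=w[s];col=col[s]
    t=w[(abs(w[:,2]-.103)<.006)]
    f=least_squares(lambda x:np.hypot(t[:,0]-x[0],t[:,1]-x[1])-.047,[.485,.215],loss='soft_l1',f_scale=.003).x
    print('wheel c',f,len(t),np.percentile(np.hypot(t[:,0]-f[0],t[:,1]-f[1]),[25,50,75,95]).round(4))
    cc=np.array([[np.cos(a),np.sin(a)] for a in np.radians(range(0,360,45))])
    print('support', [round(float(np.percentile(t[:,:2]@u,99)),4) for u in cc])
    hd=w[(w[:,2]>.125)&(w[:,2]<.17)];print('handle',np.median(hd,0),hd.min(0),hd.max(0))
    q=w[(w[:,2]>.015)&(w[:,2]<.06)&(np.hypot(w[:,0]-f[0],w[:,1]-f[1])>.062)]
    e=q[:,:2];l=cv2.fitLine(e.astype(np.float32),cv2.DIST_HUBER,0,.01,.01).ravel();print('pipe',l,np.degrees(np.arctan2(l[1],l[0])),len(q),np.median(q,0))
    pl=w[(w[:,2]>.005)&(w[:,2]<.0115)&(col.max(1)<130)&(np.ptp(col,axis=1)[...]<30)&(w[:,0]<.57)];print('plate',len(pl),cv2.minAreaRect(pl[:,:2].astype(np.float32)))
rel(.447,.237,.2)
E
```

```text
scene cover heights [0.0642 0.0675 0.0701 0.0719]
wheel c [0.48965732 0.21163625] 939 [0.0433 0.0479 0.051  0.0541]
support [0.5412, 0.5473, 0.2642, -0.1445, -0.436, -0.4425, -0.1587, 0.249]
handle [0.45156011 0.23826546 0.14995438] [0.433904   0.22641601 0.12519163] [0.45704266 0.24868425 0.16335736]
pipe [ 0.99301326 -0.11800269  0.58530617  0.20292704] -6.776846 324 [0.58925109 0.20336779 0.04742485]
plate 589 ((0.48882466554641724, 0.21075107157230377), (0.08914829045534134, 0.08869427442550659), 84.25789642333984)
top cover heights [0.0657 0.0674 0.0689 0.0694]
wheel c [0.48890567 0.20899417] 942 [0.0428 0.0474 0.0514 0.0541]
support [0.5417, 0.5462, 0.2623, -0.1487, -0.4351, -0.4407, -0.1569, 0.25]
handle [0.4456869  0.23195367 0.15846912] [0.43608279 0.22584462 0.1252289 ] [0.45621683 0.24642895 0.16432704]
pipe [ 0.99749035 -0.07080241  0.58258927  0.19771877] -4.060076 266 [0.58084139 0.19819372 0.04801976]
plate 441 ((0.48811396956443787, 0.21037667989730835), (0.08916960656642914, 0.08790834993124008), 84.34878540039062)
t 6.3 pos [ 0.5541 -0.1949  0.2144] yaw 28.0 F [ 0.7 -0.7  0.1] -> [ 107.9 -431.8   10.6]
```

>>> {"api": "apply_moves", "payload": {"moves": [{"jaw": 0.55,"offset": [0,-40,0],"rot": [0,0,9.3]},{"jaw": 0.55,"offset": [0,-40,0],"rot": [0,0,9.3]},{"jaw": 0.55,"offset": [0,-40,0],"rot": [0,0,9.3]},{"jaw": 0.55,"offset": [-5,-42,0],"rot": [0,0,0]},{"jaw": 0.55,"offset": [-10,-42,0],"rot": [0,0,0]}]}}

```text
time_s: 6.92
eef_pos: [0.4972, 0.0049, 0.2068]
eef_rot: [-0.0, 1.0, 0.0, -0.0]
wrist_force: [1.1, 0.0, 0.5]
opening: 0.55
grasp_force: 0.0
```

>>> {"api": "apply_moves", "payload": {"moves": [{"jaw": 0.55,"offset": [-10,-42,0],"rot": [0,0,0]},{"jaw": 0.55,"offset": [-10,-42,0],"rot": [0,0,0]},{"jaw": 0.55,"offset": [-10,-42,0],"rot": [0,0,0]},{"jaw": 0.55,"offset": [-10,-42,0],"rot": [0,0,0]},{"jaw": 0.55,"offset": [0,0,0],"rot": [0,0,0]}]}}

```text
time_s: 7.55
eef_pos: [0.4562, 0.1739, 0.2067]
eef_rot: [-0.0, 1.0, 0.003, -0.0]
wrist_force: [0.4, -0.9, -0.4]
opening: 0.553
grasp_force: 0.0
```

```bash
python3 - <<'E'
from h import *
rel(.446,.237,.118)
print(ctrl.get_obs()['q'].round(2),ctrl.pinch_z,ctrl.get_obs()['opening'])
E
```

```text
t 7.55 pos [0.4562 0.1739 0.2067] yaw 0.3 F [ 0.4 -0.9 -0.4] -> [ -9.8 -63.1  88.7]
[0.12 0.01 1.85 0.   1.29 1.69] 0.0187 0.5528646284868378
```

>>> {"api": "apply_moves", "payload": {"moves": [{"jaw": 0.55,"offset": [-5,-32,0],"rot": [0,0,0]},{"jaw": 0.55,"offset": [-5,-31,0],"rot": [0,0,0]},{"jaw": 0.55,"offset": [0,0,15],"rot": [0,0,0]},{"jaw": 0.55,"offset": [0,0,15],"rot": [0,0,0]},{"jaw": 0.55,"offset": [0,0,0],"rot": [0,0,0]}]}}

```text
time_s: 8.18
eef_pos: [0.4462, 0.2332, 0.175]
eef_rot: [0.001, 1.0, -0.0, -0.002]
wrist_force: [-0.8, 0.0, 0.1]
opening: 0.555
grasp_force: 0.0
```

```bash
python3 - <<'E'
from h import *
rel(.446,.237,.118)
a,_=ctrl.camera('wrist');b,_=ctrl.camera('scene')
cv2.imwrite('pics/w2.png',np.hstack([cv2.resize(a,(480,300)),cv2.resize(b[180:330,400:560],(320,300))])[:,:,::-1])
E
```

```text
t 8.175 pos [0.4462 0.2332 0.175 ] yaw -0.0 F [-0.8  0.   0.1] -> [-0.  -3.9 57. ]
```

View pics/w2.png

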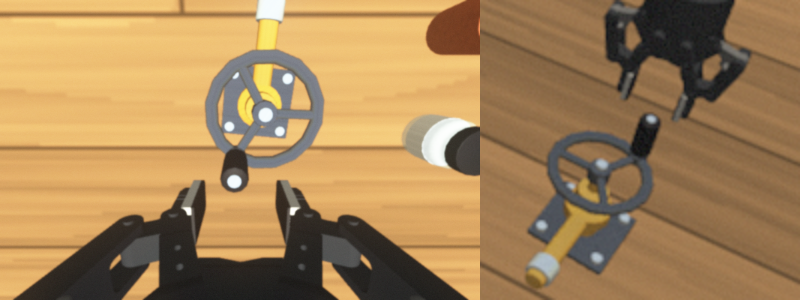

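The handle at (234,182) lies between the finger pads, slightly towards the left one. That agrees with the remaining 4 mm, so I descend and grip.

>>> {"api": "apply_moves", "payload": {"moves": [{"jaw": 0.55,"offset": [0,-4,10],"rot": [0,0,0]},{"jaw": 0.55,"offset": [0,0,24],"rot": [0,0,0]},{"jaw": 0.55,"offset": [0,0,23],"rot": [0,0,0]},{"jaw": 0.55,"offset": [0,0,0],"rot": [0,0,0]},{"jaw": 0.4,"offset": [0,0,0],"rot": [0,0,0]}]}}

```text
time_s: 8.9
eef_pos: [0.4479, 0.2388, 0.121]
eef_rot: [-0.0, 1.0, 0.0, 0.001]
wrist_force: [-0.1, -0.1, -0.1]
opening: 0.403
grasp_force: 0.0
```

>>> {"api": "apply_moves", "payload": {"moves": [{"jaw": 0,"offset": [0,0,0],"rot": [0,0,0]},{"jaw": 0,"offset": [0,0,0],"rot": [0,0,0]},{"jaw": 0,"offset": [0,0,0],"rot": [0,0,0]},{"jaw": 0,"offset": [0,0,0],"rot": [0,0,0]},{"jaw": 0,"offset": [0,0,0],"rot": [0,0,0]}]}}

```text
time_s: 9.52
eef_pos: [0.4484, 0.2388, 0.1216]
eef_rot: [-0.0, 1.0, 0.001, 0.001]
wrist_force: [-0.9, 0.1, 6.6]
opening: 0.242
grasp_force: 58.6
```

```bash
cat >> h.py <<'E'
def st(C=(.4885,.2105),v=-5.7):
    rel(C[0],C[1],.118);o=ctrl.get_obs();e=o['eef_pos'][:2]-C;print('r',np.hypot(*e).round(4),'q',(np.degrees(np.arctan2(e[1],e[0]))-v).round(1),'grip',o['grasp_force'],o['opening'])
def circ(qs,C=(.4885,.2105),v=-5.7,r=.05):
    "row offsets (tool yaw 0: x=x, y=-y), mm, from the present position along handle angles qs (deg)"
    p=ctrl.get_obs()['eef_pos'][:2]
    for q in qs:
        n=np.array(C)+r*np.array([np.cos(np.radians(q+v)),np.sin(np.radians(q+v))]);d=(n-p)*1000;print(q,[round(d[0],1),round(-d[1],1)]);p=n
E
python3 - <<'E'
from h import *
st(); circ(range(150,-1,-15))
E
```

```text
t 9.525 pos [0.4484 0.2388 0.1216] yaw 0.1 F [-0.9  0.1  6.6] -> [40.1 28.3  3.7]
r 0.0491 q 150.5 grip 58.59288990497589 0.24225631035344117
150 [np.float64(-0.5), np.float64(-0.9)]
135 [np.float64(8.9), np.float64(-9.5)]
120 [np.float64(11.1), np.float64(-6.9)]
105 [np.float64(12.5), np.float64(-3.8)]
90 [np.float64(13.0), np.float64(-0.4)]
75 [np.float64(12.7), np.float64(3.0)]
60 [np.float64(11.5), np.float64(6.2)]
45 [np.float64(9.5), np.float64(8.9)]
30 [np.float64(6.9), np.float64(11.1)]
15 [np.float64(3.8), np.float64(12.5)]
0 [np.float64(0.4), np.float64(13.0)]
```

>>> {"api": "apply_moves", "payload": {"moves": [{"jaw": 0,"offset": [8.5,-10.5,0],"rot": [0,0,0]},{"jaw": 0,"offset": [11,-7,0],"rot": [0,0,0]},{"jaw": 0,"offset": [12.5,-4,0],"rot": [0,0,0]},{"jaw": 0,"offset": [13,-0.5,0],"rot": [0,0,0]},{"jaw": 0,"offset": [12.5,3,0],"rot": [0,0,0]}]}}

```text
time_s: 10.15
eef_pos: [0.5055, 0.2586, 0.1216]
eef_rot: [-0.001, 1.0, 0.001, 0.001]
wrist_force: [-3.4, -0.2, 7.4]
opening: 0.24
grasp_force: 59.0
```

```bash
python3 - <<'E'
from h import *
st(); circ([60,45,30,15,5,0])
E
```

```text
t 10.15 pos [0.5055 0.2586 0.1216] yaw 0.1 F [-3.4 -0.2  7.4] -> [-17.1  48.1   3.5]
r 0.051 q 76.2 grip 58.98207664489746 0.24019717108295965
60 [np.float64(12.2), np.float64(7.5)]
45 [np.float64(9.5), np.float64(8.9)]
30 [np.float64(6.9), np.float64(11.1)]
15 [np.float64(3.8), np.float64(12.5)]
5 [np.float64(0.7), np.float64(8.7)]
0 [np.float64(-0.2), np.float64(4.4)]
```

>>> {"api": "apply_moves", "payload": {"moves": [{"jaw": 0,"offset": [12.5,7,0],"rot": [0,0,0]},{"jaw": 0,"offset": [9.5,9,0],"rot": [0,0,0]},{"jaw": 0,"offset": [7,11,0],"rot": [0,0,0]},{"jaw": 0,"offset": [4,12.5,0],"rot": [0,0,0]},{"jaw": 0,"offset": [0.5,4,0],"rot": [0,0,0]}]}}

```text
time_s: 10.78
eef_pos: [0.5399, 0.2139, 0.1216]
eef_rot: [-0.001, 1.0, 0.0, 0.002]
wrist_force: [1.0, 3.8, 5.7]
opening: 0.239
grasp_force: 58.9
```

```bash
python3 - <<'E'
from h import *
st(); circ([5,0,-5])
E
```

```text
t 10.775 pos [0.5399 0.2139 0.1216] yaw 0.0 F [1.  3.8 5.7] -> [-51.4   3.4   3.5]
r 0.0515 q 9.5 grip 58.86791110038757 0.2385571411709524
5 [np.float64(-1.4), np.float64(4.0)]
0 [np.float64(-0.2), np.float64(4.4)]
-5 [np.float64(-0.6), np.float64(4.3)]
```

>>> {"api": "apply_moves", "payload": {"moves": [{"jaw": 0,"offset": [0,3,0],"rot": [0,0,0]},{"jaw": 0,"offset": [0,3,0],"rot": [0,0,0]},{"jaw": 0,"offset": [0,2,0],"rot": [0,0,0]},{"jaw": 0,"offset": [0,1,0],"rot": [0,0,0]},{"jaw": 0,"offset": [0,0,0],"rot": [0,0,0]}]}}

```text
time_s: 11.4
eef_pos: [0.5398, 0.2061, 0.1216]
eef_rot: [-0.001, 1.0, 0.0, 0.002]
wrist_force: [3.2, 5.1, 6.0]
opening: 0.237
grasp_force: 58.9
```

>>> {"api": "apply_moves", "payload": {"moves": [{"jaw": 0,"offset": [0,1.5,0],"rot": [0,0,0]},{"jaw": 0,"offset": [0,1.5,0],"rot": [0,0,0]},{"jaw": 0,"offset": [0,1,0],"rot": [0,0,0]},{"jaw": 0,"offset": [0,0,0],"rot": [0,0,0]},{"jaw": 0,"offset": [0,0,0],"rot": [0,0,0]}]}}

```text
time_s: 12.02
eef_pos: [0.5398, 0.2059, 0.1217]
eef_rot: [-0.004, 1.0, 0.001, 0.002]
wrist_force: [4.1, 21.2, 2.0]
opening: 0.241
grasp_force: 59.2
```

```bash
cat >> h.py <<'E'
from scipy.optimize import least_squares
L=np.array([(.4484,.2388),(.5055,.2586),(.5399,.2139),(.5398,.2059)])
def fit(L):
    f=least_squares(lambda c:np.hypot(*(L-c).T)-.05,[.489,.2105]).x;print('C',f.round(4),(np.hypot(*(L-f).T)-.05).round(4));return f
E
python3 - <<'E'
from h import *
C=fit(L);e=L[-1]-C;v=np.degrees(np.arctan2(e[1],e[0]));print('v',v)
st(C,v);circ(range(24,385,24),C,v)
E
```

```text
C [0.49   0.2111] [ 0. -0. -0.  0.]
v -5.916552974662258
t 12.025 pos [0.5398 0.2059 0.1217] yaw 0.1 F [ 4.1 21.2  2. ] -> [-49.8  -5.2   3.5]
r 0.05 q -0.1 grip 59.235334396362305 0.2412200829986661
24 [np.float64(-2.2), np.float64(-20.7)]
48 [np.float64(-10.4), np.float64(-18.0)]
72 [np.float64(-16.8), np.float64(-12.2)]
96 [np.float64(-20.3), np.float64(-4.3)]
120 [np.float64(-20.3), np.float64(4.4)]
144 [np.float64(-16.8), np.float64(12.2)]
168 [np.float64(-10.4), np.float64(18.0)]
192 [np.float64(-2.1), np.float64(20.7)]
216 [np.float64(6.5), np.float64(19.8)]
240 [np.float64(13.9), np.float64(15.4)]
264 [np.float64(19.0), np.float64(8.4)]
288 [np.float64(20.8), np.float64(-0.0)]
312 [np.float64(19.0), np.float64(-8.5)]
336 [np.float64(13.9), np.float64(-15.5)]
360 [np.float64(6.4), np.float64(-19.8)]
384 [np.float64(-2.2), np.float64(-20.7)]
```

>>> {"api": "apply_moves", "payload": {"moves": [{"jaw": 0,"offset": [0,-4,0],"rot": [0,0,0]},{"jaw": 0,"offset": [-2,-20.5,0],"rot": [0,0,0]},{"jaw": 0,"offset": [-10.5,-18,0],"rot": [0,0,0]},{"jaw": 0,"offset": [-17,-12,0],"rot": [0,0,0]},{"jaw": 0,"offset": [0,0,0],"rot": [0,0,0]}]}}

```text
time_s: 12.65
eef_pos: [0.5088, 0.2573, 0.1216]
eef_rot: [-0.001, 1.0, 0.001, 0.001]
wrist_force: [-1.0, 5.1, 7.3]
opening: 0.241
grasp_force: 60.3
```

```bash
cat >> h.py <<'E'
C=(.4900,.2111);v=-5.9
E
python3 - <<'E'
from h import *
st(C,v);circ(range(96,200,24),C,v)
E
```

```text
t 12.65 pos [0.5088 0.2573 0.1216] yaw 0.1 F [-1.   5.1  7.3] -> [-18.9  46.2   3.5]
r 0.0499 q 73.8 grip 60.326648354530334 0.24110530618135526
96 [np.float64(-18.9), np.float64(-3.8)]
120 [np.float64(-20.3), np.float64(4.4)]
144 [np.float64(-16.8), np.float64(12.3)]
168 [np.float64(-10.4), np.float64(18.0)]
192 [np.float64(-2.1), np.float64(20.7)]
```

>>> {"api": "apply_moves", "payload": {"moves": [{"jaw": 0,"offset": [-19,-4,0],"rot": [0,0,0]},{"jaw": 0,"offset": [-20.5,4.5,0],"rot": [0,0,0]},{"jaw": 0,"offset": [-17,12,0],"rot": [0,0,0]},{"jaw": 0,"offset": [-10.5,18,0],"rot": [0,0,0]},{"jaw": 0,"offset": [-2,20.5,0],"rot": [0,0,0]}]}}

```text
time_s: 13.28
eef_pos: [0.4402, 0.205, 0.1217]
eef_rot: [-0.001, 1.0, 0.001, 0.001]
wrist_force: [9.7, 4.8, 1.8]
opening: 0.239
grasp_force: 60.7
```

```bash
python3 - <<'E'
from h import *
st(C,v);circ(range(216,320,24),C,v)
E
```

```text
t 13.275 pos [0.4402 0.205  0.1217] yaw 0.1 F [9.7 4.8 1.8] -> [49.8 -6.   3.8]
r 0.0501 q -167.2 grip 60.74236750602722 0.23871823685770666
216 [np.float64(6.5), np.float64(19.0)]
240 [np.float64(13.9), np.float64(15.4)]
264 [np.float64(19.0), np.float64(8.4)]
288 [np.float64(20.8), np.float64(-0.0)]
312 [np.float64(19.0), np.float64(-8.5)]
```

>>> {"api": "apply_moves", "payload": {"moves": [{"jaw": 0,"offset": [8,19,0],"rot": [0,0,0]},{"jaw": 0,"offset": [14,15.5,0],"rot": [0,0,0]},{"jaw": 0,"offset": [19,8.5,0],"rot": [0,0,0]},{"jaw": 0,"offset": [21,0,0],"rot": [0,0,0]},{"jaw": 0,"offset": [19,-8.5,0],"rot": [0,0,0]}]}}

```text
time_s: 13.9
eef_pos: [0.5205, 0.171, 0.1214]
eef_rot: [-0.001, 1.0, 0.0, -0.001]
wrist_force: [-12.8, 12.5, 19.0]
opening: 0.241
grasp_force: 61.8
```

```bash
python3 - <<'E'
from h import *
st(C,v);circ(range(336,440,24),C,v)
E
```

```text
t 13.9 pos [0.5205 0.171  0.1214] yaw 0.0 F [-12.8  12.5  19. ] -> [-30.5 -40.1   3.6]
r 0.0504 q -46.9 grip 61.81920289993286 0.24110699702107583
336 [np.float64(12.9), np.float64(-15.2)]
360 [np.float64(6.4), np.float64(-19.8)]
384 [np.float64(-2.2), np.float64(-20.7)]
408 [np.float64(-10.4), np.float64(-18.0)]
432 [np.float64(-16.8), np.float64(-12.2)]
```

>>> {"api": "apply_moves", "payload": {"moves": [{"jaw": 0,"offset": [12,-17,-1],"rot": [0,0,0]},{"jaw": 0,"offset": [6.5,-20,0],"rot": [0,0,0]},{"jaw": 0,"offset": [-2,-20.5,0],"rot": [0,0,0]},{"jaw": 0,"offset": [-10.5,-18,0],"rot": [0,0,0]},{"jaw": 0,"offset": [-17,-12,0],"rot": [0,0,0]}]}}

```text
time_s: 14.52
eef_pos: [0.5096, 0.2573, 0.1216]
eef_rot: [0.001, 1.0, 0.001, 0.0]
wrist_force: [-3.0, -14.3, 10.3]
opening: 0.241
grasp_force: 61.2
```

```bash
python3 - <<'E'
from h import *
st(C,v);circ(range(456,560,24),C,v)
E
```

```text
t 14.525 pos [0.5096 0.2573 0.1216] yaw 0.1 F [ -3.  -14.3  10.3] -> [-19.7  46.1   3.7]
r 0.0502 q 72.9 grip 61.222275495529175 0.24057399838355803
456 [np.float64(-19.7), np.float64(-3.8)]
480 [np.float64(-20.3), np.float64(4.4)]
504 [np.float64(-16.8), np.float64(12.3)]
528 [np.float64(-10.4), np.float64(18.0)]
552 [np.float64(-2.1), np.float64(20.7)]
```

>>> {"api": "apply_moves", "payload": {"moves": [{"jaw": 0,"offset": [-19.5,-2,0],"rot": [0,0,0]},{"jaw": 0,"offset": [-20.5,4.5,0],"rot": [0,0,0]},{"jaw": 0,"offset": [-16.5,12,0],"rot": [0,0,0]},{"jaw": 0,"offset": [-10,18,0],"rot": [0,0,0]},{"jaw": 0,"offset": [-1.5,20.5,0],"rot": [0,0,0]}]}}

```text
time_s: 15.15
eef_pos: [0.4401, 0.2058, 0.1216]
eef_rot: [-0.001, 1.0, 0.001, -0.001]
wrist_force: [3.7, 4.5, 2.3]
opening: 0.244
grasp_force: 61.2
```

```bash
python3 - <<'E'
from h import *
st(C,v);circ(range(576,680,24),C,v)
E
```

```text
t 15.15 pos [0.4401 0.2058 0.1216] yaw 0.1 F [3.7 4.5 2.3] -> [49.9 -5.2  3.6]
r 0.0501 q -168.0 grip 61.15496098995209 0.24426594882301453
576 [np.float64(6.6), np.float64(19.8)]
600 [np.float64(13.9), np.float64(15.4)]
624 [np.float64(19.0), np.float64(8.4)]
648 [np.float64(20.8), np.float64(-0.0)]
672 [np.float64(19.0), np.float64(-8.5)]
```

>>> {"api": "apply_moves", "payload": {"moves": [{"jaw": 0,"offset": [7,19,0],"rot": [0,0,0]},{"jaw": 0,"offset": [14,15,0],"rot": [0,0,0]},{"jaw": 0,"offset": [19,8,0],"rot": [0,0,0]},{"jaw": 0,"offset": [20.5,0,0],"rot": [0,0,0]},{"jaw": 0,"offset": [18.5,-8.5,0],"rot": [0,0,0]}]}}

```text
time_s: 15.78
eef_pos: [0.5204, 0.1711, 0.1215]
eef_rot: [-0.0, 1.0, 0.0, -0.001]
wrist_force: [-8.5, 5.4, 11.2]
opening: 0.242
grasp_force: 61.4
```

```bash
python3 - <<'E'
from h import *
st(C,v);circ([690,706,714,720],C,v)
E
```

```text
t 15.775 pos [0.5204 0.1711 0.1215] yaw 0.0 F [-8.5  5.4 11.2] -> [-30.4 -40.    3.6]
r 0.0502 q -46.9 grip 61.37743949890137 0.24226615334481455
690 [np.float64(10.1), np.float64(-10.7)]
706 [np.float64(6.5), np.float64(-12.3)]
714 [np.float64(1.9), np.float64(-6.7)]
720 [np.float64(0.8), np.float64(-5.2)]
```

>>> {"api": "apply_moves", "payload": {"moves": [{"jaw": 0,"offset": [9.5,-11.5,0],"rot": [0,0,0]},{"jaw": 0,"offset": [6,-12.5,0],"rot": [0,0,0]},{"jaw": 0,"offset": [1.5,-6.5,0],"rot": [0,0,0]},{"jaw": 0,"offset": [0.5,-4,0],"rot": [0,0,0]},{"jaw": 0,"offset": [0,0,0],"rot": [0,0,0]}]}}

```text
time_s: 16.4
eef_pos: [0.5397, 0.2061, 0.1217]
eef_rot: [-0.0, 1.0, 0.001, 0.002]
wrist_force: [7.8, -0.9, 0.2]
opening: 0.245
grasp_force: 60.8
```

```bash
python3 - <<'E'
from h import *
st(C,v);circ([720],C,v)
E
```

```text
t 16.4 pos [0.5397 0.2061 0.1217] yaw 0.1 F [ 7.8 -0.9  0.2] -> [-49.7  -5.1   3.6]
r 0.0499 q 0.1 grip 60.76475501060486 0.24451542554960376
720 [np.float64(0.1), np.float64(0.1)]
```

```bash
python3 - <<'E'
from h import *
b,d=ctrl.camera('scene');cv2.imwrite('pics/s3.png',cv2.resize(b[150:350,200:560],(792,440))[:,:,::-1])
for t in ['cover','jar','cup','vase']:
    o=ctrl.outline_of('scene',t)
    for x in o[:3]: print(t,x['score'].__round__(2),np.median(pts('scene',d,x['region']),0).round(3))
E
```

```text
cover 0.82 [ 0.282 -0.3    0.094]
cover 0.78 [ 0.546 -0.446  0.094]
cover 0.74 [ 0.579 -0.176  0.067]
jar 0.93 [ 0.459 -0.015  0.059]
cup 0.79 [ 0.576 -0.023  0.051]
vase 0.8 [0.689 0.012 0.057]
```

View pics/s3.png

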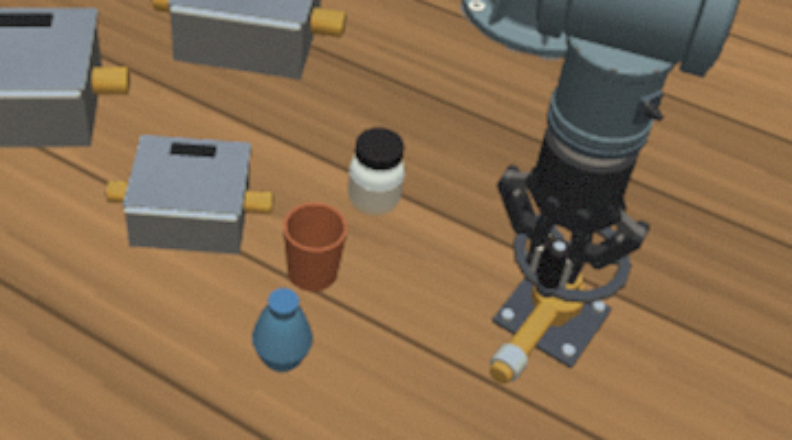

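The cover is shut (190,150), the handle is gripped over the outlet pipe (550,265), and the jar, cup and vase have not moved.

```bash
python3 -c "
from h import *
st(C,v);print(ctrl.hand_in())"
```

```text
t 16.65 pos [0.5397 0.206  0.1218] yaw 0.1 F [ 7.  -0.1  0.7] -> [-49.7  -5.1   3.6]
r 0.05 q 0.1 grip 60.71563482284546 0.2436507593364999
the job is handed in; nothing more can be done
None
```

The job is handed in, result not reported: the cover is latched shut, the valve was closed to its stop and backed off two turns (within about 0.5° by my measurement), the crank handle is still gripped, and the jar, cup and vase have not moved.

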